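# Rock the welding positioner into gear and bring its plate to the stop

## Robot

A 6-joint arm with a two-finger parallel gripper is mounted at the origin on the work surface; the furniture and walls round the work are solid. World frame = base frame: x ahead of the robot, y to its left, z up, the work surface at z = 0. Lengths are in m, angles in degrees, forces in N, time in s.
With the tool pointing down it reaches from about 0.375 to 0.9 m from the base axis. Payload 3.1 kg.
Tool frame: the origin (TCP) lies at the very end of the fingers, on their centre line; the grasp point (between the pads) lies 19 mm behind it (bot.hold_point_z is the z of the grasp point in the tool frame, in m); z points along the fingers, y is the line along which they close (so a half turn about z gives the same grasp; the last joint's range is limited). The gripper opens to 87 mm and grips with 3 to 60 N. Pads are 19 mm wide; open, the fingers measure 117 mm over their backs; the gripper's body (75 mm by 190 mm) begins 51 mm behind the grasp point.
Start: joints at [-79.498, 30.224, 82.088, -0, 67.689, -10.227], TCP at [0.221, -0.585, 0.223] pointing down, gripper open.
Joint ranges: [-176.69, 176.69], [-43.24, 126.21], [12.49, 139.97], [-82, 262], [0, 151.66], [-163.58, 163.58]. Speed limits (degrees/s): [159.86, 159.86, 180, 180, 180, 180].

## Interface

Orientations are given as a 3x3 rotation matrix whose columns are the frame's x, y, z axes.
In Python, from rig import bot, capture, camera_model gives the robot as it stands.
- The arm moves only by the tool apply_moves, never from a script. Its argument "plan" is text: rows parted by semicolons, each of 6 numbers parted by spaces: the shift along the tool's x, y, z in units of 0.05 m (1.0 is 0.05 m), then the turn, a rotation vector about the tool's x, y, z in units of 360 degrees (1.0 is 360 degrees). In form: dx dy dz ax ay az; .... A call has 1 to 10 rows; each row shifts and turns the commanded pose from where the row before left it, along the tool's axes as they then stand; what a row does not reach is not made up. A row lasts 1/12 s, in which the tool goes at most 41.7 mm and 7.16 degrees, less where a joint would pass 70% of its speed; a pose out of reach is approached as far as the arm can. A call with a number of a shift or a turn outside -1 to 1 is refused whole. A call with a gripper value outside its range is refused whole. "gripper" is the gripper command: -1 is shut, 1 is fully open, values between are in proportion, set as the call begins (left out, the last holds). The fingers move at their own pace and stop on an object; the grip force is fixed at half the most. Time passes only in rows, so rows that do not move let the fingers close. It gives the time, the measured TCP pose, the force, the opening and the grip force at its end, in the units of the state.
- bot.read_state(): the state, without advancing time (a new reading comes with each control period).
- capture(name): name is "scene" or "top" or "wrist"; returns the picture (400x640x3 uint8, red, green, blue); there is no depth.
- camera_model(name): a dict with "vertical_fov" (degrees; the focal length in pixels is half the picture's height over the tangent of half this angle, whatever the lens; pixels are square), "cx", "cy" (the principal point, pixels), "position" and "rotation" of the camera in the world; the wrist camera has in their place "hand_eye" (4x4, takes a point from camera to tool coordinates, whose origin is the TCP and whose axes are the flange's). Camera axes: x right, y down, z forward; pixel columns grow to the right and rows downward; lengths in m; the calibration is good to about 2 mm. A picture is of the moment at which its call begins: read the wrist's pose just before it. camera_model takes no time and is no camera call.
- bot.hand_in(): hands the job in; it is judged then, once.
The state is a dict: "time_s": time; "joint_positions": joint angles; "qvel": joint speeds; "tau": joint torques, N m; "position": TCP position; "tcp_rot": TCP orientation; "force": force on the tool from outside, world axes, zero at the start; "moment": the same for the moment, N m; "opening": opening from 0.0 (shut) to 1.0 (fully open); "grasp_force": force on a finger pad.
Only numpy, scipy, OpenCV 4.12 (cv2) and the standard library are available. Lean on these libraries where they do the work, as an engineer would, in place of code of your own. Each camera call takes 0.05 s, during which the arm holds its last target. There are 200 camera calls.

## Task

Put the bench welding positioner into gear and bring its plate to the stop: ease the knob down only lightly and rock it to and fro until you feel the teeth drop into mesh, then push it fully home before you turn the plate. With the knob fully home, turn it anticlockwise (seen from above) until the lug on the plate's rim rests against the rubber buffer, and let go. Be gentle with the teeth throughout, drive the plate only through the knob (never push the plate itself), and leave the other things on the bench where they are.

Things in the scene. Friction and masses are not known exactly. Their poses are not given: they have to be found in the camera images.
- positioner: hand-driven bench welding positioner, bolted down: grey square base 165 x 165 x 14 mm; over it, on one vertical axis, a steel plate (180 mm across, top 30 mm above the bench), the toothed clutch and the knob, 126 mm high in all with the knob up. Origin: centre of the base's underside, on that axis; z up; its yaw varies.
- drive_shaft: the vertical steel spindle in the middle of the positioner; it turns freely (0.02 N m) and the knob turns with it (splined). Origin on the axis, 18 mm above the bench. Its x axis runs along the knob's bar, so its yaw is the yaw of the bar. Turned to where tooth meets gap, the lightly pressed sleeve drops, the push back on the knob falls to sliding friction, and the knob will go home.
- knob_grip (a point): middle of the change knob's grip, a black upright bar on top of the spindle, 60 mm long, 14 mm thick and 26 mm tall; this point is on the axis, 9 mm below the bar's top and 17 mm above its underside (a 12 mm stem is below). It stands 117 mm above the bench with the knob up and 103 mm with the knob home.
- knob (a joint): how far the knob is pushed down, in m: 0 = up, out of gear; 0.014 = fully home, in gear. It slides stiffly (about 2 N) and stays where it is left, but springs back if let go tooth on tooth. The teeth meet at about 0.004. Tooth on tooth, a spring gives about 3.5 N from there, rising to about 8 N at 0.010, where it is solid and pushing on would force the teeth.
- clutch (a point): middle of the ring of six upstanding teeth on the plate's hub (fixed to the plate, on the axis, 48 mm above the bench, 68 mm across). A sleeve on the spindle, sprung under the knob, has six like teeth pointing down. Pitch 60 degrees, about 6 degrees of play in mesh. They start tooth on tooth, by an unknown angle.
- face_plate: the round steel plate, 180 mm across and 12 mm thick, that carries the hub teeth and, clamped near its rim, a small steel L bracket (top 58 mm, clamp nut 70 mm above the bench). Origin on the axis at its underside, 18 mm above the bench. Turns only through the clutch and takes about 0.12 N m to turn.
- turntable (a joint): angle of the plate about the vertical axis, in rad, anticlockwise seen from above; starts between -0.2 and 0.2, and the lug touches the buffer at 0.75. The buffer is rubber and gives a little: keep pushing and the force on the teeth grows.
- stop_lug (a point): the steel lug that juts out of the plate's rim, 10 mm wide and 12 mm high; the point is 96 mm from the axis and 24 mm above the bench.
- buffer (a point): middle of the black rubber buffer, 18 mm across, on a post at one corner of the base, 104 mm from the axis, 24 mm above the bench; fixed to the base.
- hex_key: loose black hex key, 31 x 93 x 7 mm, lying in front of the positioner; leave alone. Origin under its middle.
- gas_nozzle: loose copper nozzle, 24 mm across, 64 mm high, standing in front of the positioner; leave alone. Origin under its middle.
- paper_cup: loose brown paper cup, 88 mm across, 98 mm high, standing; leave alone. Origin under the middle.
- tube_piece: loose piece of square steel tube, 55 x 55 x 52 mm; leave alone. Origin under the middle.
- angle_piece: loose piece of angle steel, 50 x 50 x 70 mm, standing; leave alone. Origin under the middle.

How it is judged (in metres and radians):
On the way, in this order (a step that is already met when the one before it is completed fails the run):
1. the teeth are in mesh and the knob fully home, the plate not yet turned to the stop (value of joint knob above 0.0125 m and value of joint turntable below 0.5 rad), for 0.2 s.
2. the plate, driven through the knob, has its lug against the buffer (value of joint knob above 0.0125 m and value of joint turntable above 0.73 rad), for 0.2 s.
At the end, for the whole second after the job is handed in: The knob is home (at least 12.5 mm down), the lug is against the buffer (turntable at 0.72 rad or more, i.e. within 3 mm of it), and the positioner is let go (value of joint knob above 0.0125 m and value of joint turntable above 0.72 rad and contact force between the fingers and positioner below 0.1 N); the robot touches nothing.
It fails at once if the teeth were forced: more than 25 N between the knob's sleeve and the plate's teeth (contact force between drive_shaft and face_plate above 25 N).
It fails at once if the plate was turned (over 8 mm at its lug) on half-engaged teeth, with the knob not fully home (distance of stop_lug from where it was at the start of the episode above 0.008 m and value of joint knob below 0.0115 m).
It fails at once if the plate itself was pushed (contact force between the fingers and face_plate above 2 N).
It fails at once if a bystander was moved by more than 3 cm (distance of any of hex_key, gas_nozzle, paper_cup, tube_piece, angle_piece from where it was at the start of the episode above 0.03 m).
It also fails if it takes over 67 s, if anything falls off the work surface, if the arm or the gripper's body presses on something with over 40 N, if the wrist force passes 120 N, or if a joint passes its speed limit or range.

## Working session

There is one attempt and no reset: what is moved stays moved. The work goes in short steps, Python scripts to look and compute and a tool call to move; the robot and the scene stay as the last step left them, time stands still between calls to the robot, and variables do not carry over. Pictures are saved under pics/ and viewed, at most 10 in all, crops included, and the job is handed in when it is done.

Besides the shell and the picture viewer there is one more tool, called after "Call:" as name(argument=value, ...) on one line, values as JSON. apply_moves: Moves the arm, as the interface text tells. Its arguments: {"type":"object","properties":{"plan":{"type":"string"},"gripper":{"type":"number"}},"required":["plan"]}

```bash
mkdir -p pics; ls; cat > h.py <<'E'
import numpy as np, cv2
from rig import bot, capture, camera_model
def save(n,f):
    im=capture(n); cv2.imwrite(f'pics/{f}.png',im[:,:,::-1]); return im
def ray(n,u,v,st=None):
    m=camera_model(n); f=200/np.tan(np.radians(m['vertical_fov']/2))
    d=np.array([(u-m['cx'])/f,(v-m['cy'])/f,1])
    if n=='wrist':
        H=np.array(m['hand_eye']); R=np.array(st['tcp_rot']); p=np.array(st['position'])
        return p+R@H[:3,3], R@H[:3,:3]@d
    return np.array(m['position']),np.array(m['rotation'])@d
def atz(n,u,v,z,st=None):
    o,d=ray(n,u,v,st); return o+d*(z-o[2])/d[2]
def tri(rs):
    A=0;b=0
    for o,d in rs:
        d=d/np.linalg.norm(d); P=np.eye(3)-np.outer(d,d); A=A+P; b=b+P@o
    return np.linalg.solve(A,b)
E
python3 - <<'E'
from h import *
a=save('scene','s0');b=save('top','t0')
s=bot.read_state(); print({k:np.round(s[k],3).tolist() for k in s})
for n in('scene','top','wrist'): print(n,camera_model(n))
E
```

```text
pics
{'time_s': 0.1, 'joint_positions': [-79.497, 30.274, 82.149, -0.001, 67.687, -10.226], 'qvel': [0.078, 0.088, -0.151, 0.045, -0.071, 0.05], 'tau': [-0.0, -44.099, -17.715, 0.064, 0.053, -0.0], 'position': [0.221, -0.584, 0.222], 'tcp_rot': [[0.935, 0.354, -0.0], [0.354, -0.935, 0.002], [0.0, -0.002, -1.0]], 'force': [0.793, 0.501, -0.533], 'moment': [0.056, 0.032, -0.011], 'grasp_force': 0.0, 'opening': 0.998}
scene {'vertical_fov': 53.37519345155785, 'cx': 311.8681977386226, 'cy': 201.4119496671632, 'position': array([-0.19575853, -0.47606303,  0.53619063]), 'rotation': array([[ 0.53024037, -0.36611877,  0.76472361],
       [-0.84783088, -0.23458917,  0.47555307],
       [ 0.00528697, -0.90051373, -0.43479544]])}
top {'vertical_fov': 45.341366015331175, 'cx': 325.6609046641033, 'cy': 199.7106104339616, 'position': array([ 0.3668674 , -0.01496774,  1.19048962]), 'rotation': array([[-0.02882143, -0.990057  ,  0.13768248],
       [-0.99929796,  0.0318368 ,  0.01974876],
       [-0.02393577, -0.13701664, -0.99027952]])}
wrist {'vertical_fov': 70.07630782900691, 'cx': 321.74716413821636, 'cy': 202.57877685532705, 'hand_eye': array([[ 2.54203817e-05, -9.69713185e-01, -2.44246469e-01,
         6.61464718e-02],
       [ 9.99999963e-01, -4.10686729e-05,  2.67128587e-04,
        -1.44809488e-05],
       [-2.69068992e-04, -2.44246467e-01,  9.69713149e-01,
        -1.61916954e-01],
       [ 0.00000000e+00,  0.00000000e+00,  0.00000000e+00,
         1.00000000e+00]])}
```

View pics/s0.png

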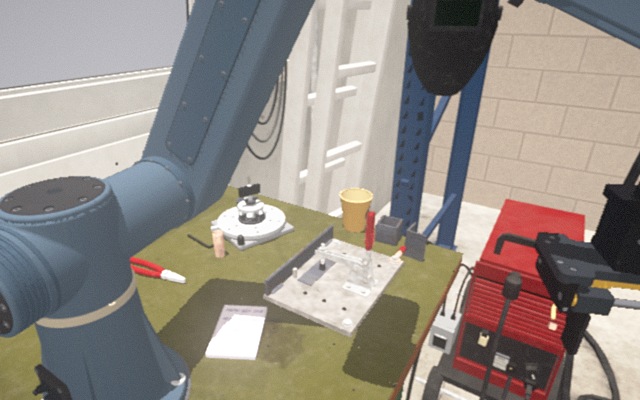

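View pics/t0.png

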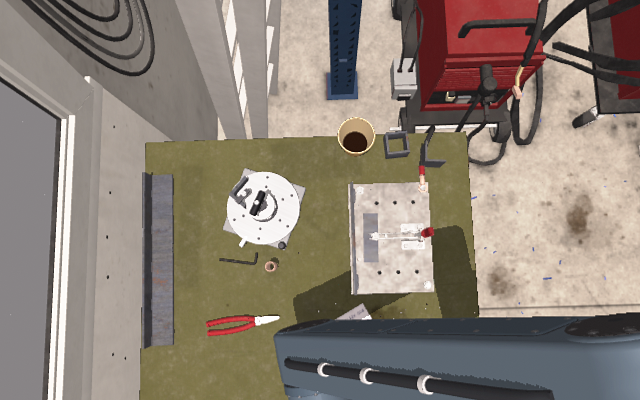

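```bash
python3 - <<'E'
from h import *
t=cv2.imread('pics/t0.png');s=cv2.imread('pics/s0.png')
a=cv2.resize(t[155:275,200:330],None,fx=4,fy=4,interpolation=2);b=cv2.resize(s[170:260,200:300],None,fx=2.5,fy=2.5,interpolation=2)
c=np.zeros((480,520+250,3),np.uint8);c[:480,:520]=a;c[:225,520:]=b
cv2.imwrite('pics/c0.png',c)
print(tri([ray('scene',249,189),ray('top',258,203)]))
print(atz('top',258,203,.117), atz('scene',249,189,.117))
E
```

```text
[0.51449172 0.15887016 0.11755712]
[0.51352225 0.16018832 0.117     ] [0.51639798 0.15841197 0.117     ]
```

View pics/c0.png

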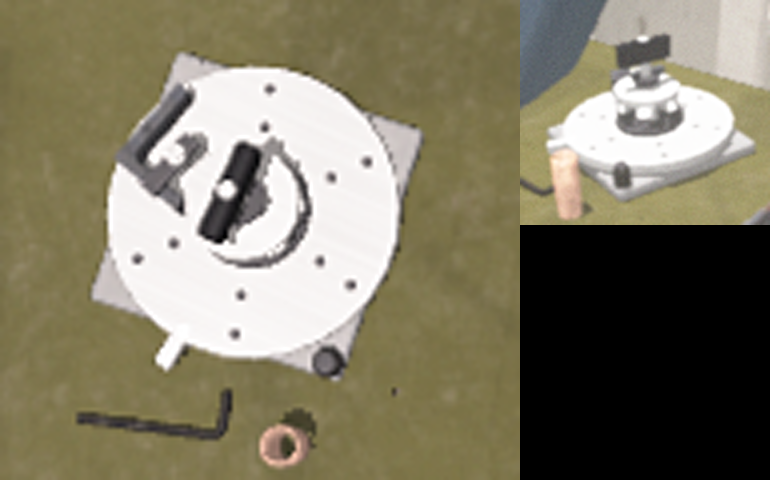

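```bash
python3 - <<'E'
from h import *
P=lambda u,v:(200+u/4,155+v/4)
a=atz('top',*P(248,148),.126);b=atz('top',*P(212,240),.126);c=atz('top',*P(253,212),.03)
l=atz('top',*P(167,362),.030);bu=atz('top',*P(327,361),.03)
print('bar',(a+b)/2,np.linalg.norm(a-b),'plate',c)
an=lambda d:np.degrees(np.arctan2(d[1],d[0]))
print('baryaw',an(a-b),'lug',an(l-c),np.linalg.norm(l-c),'buf',an(bu-c),np.linalg.norm(bu-c))
for u,v in((270,463),(241,260),(220,260)):print(atz('top',u*1.0,v if v<400 else 268,.03))
E
```

```text
bar [0.51127378 0.159827   0.126     ] 0.0555939150158848 plate [0.51264077 0.16159941 0.03      ]
baryaw -21.9731309030934 lug 149.35264576644116 0.10457133168229388 buf -154.5395920678518 0.1021885478081173
[0.36666687 0.14689286 0.03      ]
[0.38781916 0.21688856 0.03      ]
[0.38930477 0.2678798  0.03      ]
```

Call:
apply_moves(plan="0.53 -0.59 -0.1 0 0 0;0.53 -0.59 -0.1 0 0 0;0.53 -0.59 -0.1 0 0 0;0.53 -0.59 -0.1 0 0 0;0.53 -0.59 -0.1 0 0 0;0.53 -0.59 -0.1 0 0 0;0.53 -0.59 -0.1 0 0 0;0.53 -0.59 -0.1 0 0 0;0.53 -0.59 -0.1 0 0 0;0.53 -0.59 -0.1 0 0 0")

```text
time_s: 0.93
position: [0.3647, -0.2127, 0.2726]
tcp_rot: [[0.936, 0.353, -0.0], [0.353, -0.936, 0.001], [-0.0, -0.001, -1.0]]
force: [1.1, 0.3, 0.5]
opening: 1.002
grasp_force: 0.0
```

Call:
apply_moves(plan="0.53 -0.59 0 0 0 0;0.53 -0.59 0 0 0 0;0.53 -0.59 0 0 0 0;0.53 -0.59 0 0 0 0;0.53 -0.59 0 0 0 0;0.53 -0.59 0 0 0 0;0.53 -0.59 0 0 0 0;0.53 -0.59 0 0 0 0;0.53 -0.59 0 0 0 0;0.53 -0.59 0 0 0 0")

```text
time_s: 1.77
position: [0.508, 0.157, 0.2722]
tcp_rot: [[0.935, 0.354, -0.001], [0.354, -0.935, -0.0], [-0.001, -0.0, -1.0]]
force: [-0.3, -1.3, 0.2]
opening: 1.003
grasp_force: 0.0
```

Call:
apply_moves(plan="0 0 0.1 0 0 -0.019;0 0 0.1 0 0 -0.019;0 0 0.1 0 0 -0.019;0 0 0.1 0 0 -0.019;0 0 0.1 0 0 -0.019;0 0 0.1 0 0 -0.019;0 0 0.1 0 0 -0.019;0 0 0.1 0 0 -0.019;0 0 0.1 0 0 -0.019;0 0 0.1 0 0 -0.019")

```text
time_s: 2.6
position: [0.5077, 0.1549, 0.2219]
tcp_rot: [[0.009, 1.0, -0.001], [1.0, -0.009, -0.0], [-0.0, -0.001, -1.0]]
force: [0.3, 0.4, 0.5]
opening: 0.999
grasp_force: 0.0
```

Call:
apply_moves(plan="0 0 0 0 0 -0.019;0 0 0 0 0 -0.019;0 0 0 0 0 -0.019;0 0 0 0 0 -0.019;0 0 0 0 0 -0.019;0 0 0 0 0 -0.019;0 0 0 0 0 -0.019;0 0 0 0 0 -0.019;0 0 0 0 0 -0.019;0 0 0 0 0 -0.019")

```text
time_s: 3.43
position: [0.5077, 0.1549, 0.2221]
tcp_rot: [[-0.926, 0.377, -0.001], [0.377, 0.926, -0.0], [0.001, -0.0, -1.0]]
force: [0.9, 0.3, 0.3]
opening: 1.0
grasp_force: 0.0
```

Call:
apply_moves(plan="0 0 0 0 0 0;0 0 0 0 0 0;0 0 0 0 0 0")

```text
time_s: 3.68
position: [0.5079, 0.1549, 0.2224]
tcp_rot: [[-0.923, 0.385, -0.0], [0.385, 0.923, -0.0], [0.0, -0.0, -1.0]]
force: [0.2, 0.0, 0.1]
opening: 0.999
grasp_force: 0.0
```

```bash
python3 - <<'E'
from h import *
s=bot.read_state(); save('wrist','w0'); print({k:np.round(s[k],4).tolist() for k in s})
E
```

```text
{'time_s': 3.6833, 'joint_positions': [4.8919, 23.0265, 95.5435, 0.0022, 61.457, -62.4923], 'qvel': [-0.0957, -0.0492, -0.1223, 0.004, -0.0048, -0.6439], 'tau': [-0.0003, -36.4399, -16.001, 0.0024, 0.088, 0.0046], 'position': [0.5079, 0.1549, 0.2224], 'tcp_rot': [[-0.9231, 0.3846, -0.0005], [0.3846, 0.9231, -0.0], [0.0004, -0.0002, -1.0]], 'force': [0.1855, 0.0121, 0.1218], 'moment': [0.0601, -0.2002, -0.019], 'grasp_force': 0.0, 'opening': 0.9994}
```

View pics/w0.png

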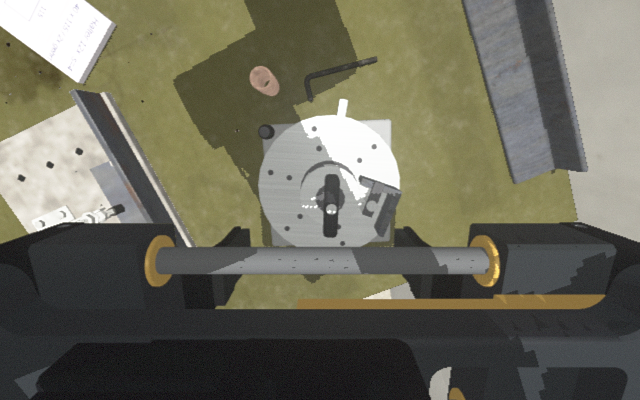

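```bash
python3 - <<'E'
from h import *
s=bot.read_state()
im=cv2.imread('pics/w0.png',0)
for r in range(172,242,4): 
    x=np.where(im[r,310:352]<45)[0]; print(r, (x.min()+310,x.max()+310,len(x)) if len(x) else None)
w=[atz('wrist',331,v,.126,s) for v in(175,237)]
print(w,np.mean(w,0),np.linalg.norm(w[0]-w[1]), np.degrees(np.arctan2(*(w[1]-w[0])[1::-1])))
print(tri([ray('wrist',331,206,s),ray('top',257.5,203.5)]))
E
```

```text
172 None
176 None
180 None
184 None
188 None
192 None
196 None
200 None
204 None
208 None
212 None
216 None
220 None
224 None
228 None
232 None
236 None
240 None
[array([0.48583907, 0.17303515, 0.126     ]), array([0.54156178, 0.15037646, 0.126     ])] [0.51370043 0.1617058  0.126     ] 0.06015344200764618 -22.128285312095155
[0.51289131 0.16116653 0.12171849]
```

Call:
apply_moves(plan="-0.05 0.15 0 0 0 -0.0014;0 0 0.3 0 0 0;0 0 0.3 0 0 0;0 0 0.3 0 0 0;0 0 0.3 0 0 0;0 0 0.3 0 0 0;0 0 0.3 0 0 0;0 0 0.3 0 0 0;0 0 0.34 0 0 0;0 0 0 0 0 0")

```text
time_s: 4.57
position: [0.5117, 0.161, 0.0979]
tcp_rot: [[-0.927, 0.375, -0.005], [0.375, 0.927, -0.0], [0.005, -0.002, -1.0]]
force: [-0.7, -0.1, 0.3]
opening: 1.002
grasp_force: 0.0
```

Call:
apply_moves(plan="0 0 0 0 0 0;0 0 0 0 0 0;0 0 0 0 0 0")

```text
time_s: 4.82
position: [0.5143, 0.1611, 0.1016]
tcp_rot: [[-0.927, 0.374, 0.002], [0.374, 0.927, 0.0], [-0.002, 0.001, -1.0]]
force: [-0.1, 0.2, -0.3]
opening: 1.0
grasp_force: 0.0
```

```bash
python3 - <<'E'
from h import *
s=bot.read_state(); save('wrist','w1'); print({k:np.round(s[k],4).tolist() for k in s})
E
```

```text
{'time_s': 4.8167, 'joint_positions': [5.5072, 33.7948, 100.6738, 0.0033, 45.3994, -62.5225], 'qvel': [0.0047, -0.2986, 0.1087, -0.0141, -0.184, -0.061], 'tau': [0.0006, -39.6453, -10.8977, 0.0025, 0.0909, 0.002], 'position': [0.5143, 0.1611, 0.1016], 'tcp_rot': [[-0.9274, 0.3742, 0.0023], [0.3742, 0.9274, 0.0003], [-0.002, 0.0011, -1.0]], 'force': [-0.1353, 0.2326, -0.3374], 'moment': [0.0832, -0.1317, 0.013], 'grasp_force': 0.0, 'opening': 1.0001}
```

View pics/w1.png

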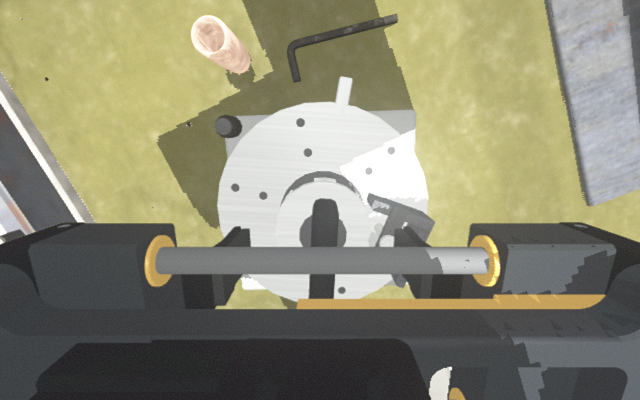

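Call:
apply_moves(plan="0 0 0 0 0 0;0 0 0 0 0 0;0 0 0 0 0 0;0 0 0 0 0 0;0 0 0 0 0 0;0 0 0 0 0 0;0 0 0 0 0 0;0 0 0 0 0 0;0 0 0 0 0 0;0 0 0 0 0 0", gripper=-1)

```text
time_s: 5.7
position: [0.5133, 0.1609, 0.1005]
tcp_rot: [[-0.927, 0.374, -0.0], [0.374, 0.927, -0.0], [0.0, -0.0, -1.0]]
force: [-0.3, 0.2, -0.1]
opening: 0.331
grasp_force: 0.0
```

Call:
apply_moves(plan="0 0 0 0 0 0;0 0 0 0 0 0;0 0 0 0 0 0")

```text
time_s: 5.95
position: [0.5134, 0.1617, 0.1006]
tcp_rot: [[-0.927, 0.375, 0.0], [0.375, 0.927, 0.002], [0.0, 0.002, -1.0]]
force: [0.6, 3.6, 0.2]
opening: 0.154
grasp_force: 30.0
```

Call:
apply_moves(plan="0 0.015 0.02 0 0 0;0 0 0.02 0 0 0;0 0 0.02 0 0 0;0 0 0.02 0 0 0;0 0 0 0 0 0;0 0 0 0 0 0;0 0 0 0 0 0")

```text
time_s: 6.53
position: [0.5134, 0.1618, 0.0965]
tcp_rot: [[-0.927, 0.374, -0.0], [0.374, 0.927, 0.0], [0.0, 0.0, -1.0]]
force: [-0.4, 4.3, 1.2]
opening: 0.16
grasp_force: 30.0
```

Call:
apply_moves(plan="0 0 0.02 0 0 0;0 0 0.02 0 0 0;0 0 0 0 0 0;0 0 0 0 0 0;0 0 0 0 0 0")

```text
time_s: 6.95
position: [0.5135, 0.1618, 0.0949]
tcp_rot: [[-0.927, 0.374, 0.0], [0.374, 0.927, 0.0], [0.0, 0.0, -1.0]]
force: [-1.8, 5.4, 6.0]
opening: 0.156
grasp_force: 30.0
```

Call:
apply_moves(plan="0 0.02 0 0 0 0;0 0 0 0 0 0;0 0 0 0 0 0;0 0 0 0 0 0")

```text
time_s: 7.28
position: [0.5135, 0.1619, 0.0948]
tcp_rot: [[-0.928, 0.374, -0.001], [0.374, 0.928, -0.001], [0.0, -0.001, -1.0]]
force: [-2.1, 2.4, 6.4]
opening: 0.163
grasp_force: 30.0
```

```bash
python3 - <<'E'
from h import *
s=bot.read_state(); print({k:np.round(s[k],4).tolist() for k in s})
E
```

```text
{'time_s': 7.2833, 'joint_positions': [5.6333, 34.4693, 100.8284, -0.0743, 44.7552, -62.37], 'qvel': [0.0274, -0.0868, 0.0955, 0.0642, -0.0143, 0.0426], 'tau': [-1.3348, -37.5129, -11.0029, -0.4605, -0.5604, -0.0162], 'position': [0.5135, 0.1619, 0.0948], 'tcp_rot': [[-0.9275, 0.3737, -0.0008], [0.3737, 0.9275, -0.001], [0.0004, -0.0012, -1.0]], 'force': [-2.1407, 2.3565, 6.4103], 'moment': [0.4112, 0.2072, -0.0097], 'grasp_force': 30.001, 'opening': 0.163}
```

Call:
apply_moves(plan="0.019 0.01 0 0 0 0;0 0 0 0 0 0.004;0 0 0 0 0 0.004;0 0 0 0 0 0.004;0 0 0 0 0 0.004;0 0 0 0 0 0;0 0 0 0 0 0")

```text
time_s: 7.87
position: [0.5135, 0.1622, 0.0948]
tcp_rot: [[-0.886, 0.465, 0.0], [0.465, 0.886, -0.002], [-0.001, -0.001, -1.0]]
force: [-0.8, -0.6, 4.4]
opening: 0.154
grasp_force: 30.0
```

Call:
apply_moves(plan="0 0 0 0 0 0.004;0 0 0 0 0 0.004;0 0 0 0 0 0.004;0 0 0 0 0 0.004;0 0 0 0 0 0;0 0 0 0 0 0")

```text
time_s: 8.37
position: [0.5137, 0.1624, 0.0948]
tcp_rot: [[-0.835, 0.551, 0.001], [0.551, 0.835, -0.001], [-0.001, -0.001, -1.0]]
force: [-1.2, -0.1, 5.4]
opening: 0.157
grasp_force: 30.0
```

Call:
apply_moves(plan="0 0 0 0 0 0.004;0 0 0 0 0 0.004;0 0 0 0 0 0.004;0 0 0 0 0 0.004;0 0 0 0 0 0;0 0 0 0 0 0")

```text
time_s: 8.87
position: [0.5138, 0.1626, 0.0948]
tcp_rot: [[-0.775, 0.632, 0.001], [0.632, 0.775, -0.001], [-0.001, -0.0, -1.0]]
force: [-1.1, 0.2, 5.1]
opening: 0.159
grasp_force: 30.0
```

Call:
apply_moves(plan="0 0 0 0 0 0.004;0 0 0 0 0 0.004;0 0 0 0 0 0.004;0 0 0 0 0 0.004;0 0 0 0 0 0;0 0 0 0 0 0")

```text
time_s: 9.37
position: [0.5139, 0.1628, 0.0948]
tcp_rot: [[-0.708, 0.706, 0.001], [0.706, 0.708, -0.001], [-0.001, 0.0, -1.0]]
force: [-0.6, 0.2, 4.8]
opening: 0.161
grasp_force: 30.0
```

Call:
apply_moves(plan="0 0 0 0 0 0.004;0 0 0 0 0 0.004;0 0 0 0 0 0.004;0 0 0 0 0 0.004;0 0 0 0 0 0;0 0 0 0 0 0")

```text
time_s: 9.87
position: [0.514, 0.163, 0.0948]
tcp_rot: [[-0.634, 0.774, 0.002], [0.774, 0.634, -0.0], [-0.001, 0.001, -1.0]]
force: [0.4, -0.1, 5.4]
opening: 0.163
grasp_force: 30.0
```

```bash
python3 - <<'E'
from h import *
s=bot.read_state(); save('wrist','w2'); print({k:np.round(s[k],4).tolist() for k in s})
E
```

```text
{'time_s': 9.8667, 'joint_positions': [5.7322, 34.4743, 100.8213, -0.053, 44.6148, -33.5577], 'qvel': [0.1103, 0.0391, -0.0062, -0.0878, -0.0781, -0.1179], 'tau': [-0.084, -37.6768, -9.6982, -0.0077, 0.0322, -0.0035], 'position': [0.514, 0.163, 0.0948], 'tcp_rot': [[-0.6338, 0.7735, 0.0016], [0.7735, 0.6338, -0.0005], [-0.0014, 0.0009, -1.0]], 'force': [0.3789, -0.062, 5.3586], 'moment': [0.03, -0.0709, -0.0163], 'grasp_force': 30.0009, 'opening': 0.1627}
```

View pics/w2.png

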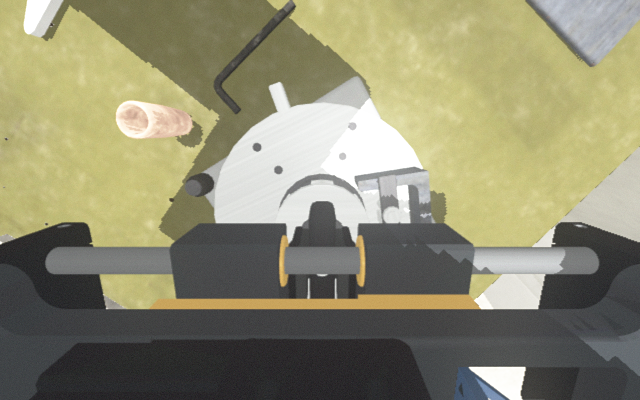

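```bash
python3 - <<'E'
from h import *
c=np.array([.5135,.1618])
for yaw,p,l in((158.0,[.5143,.1611,.1016],(345,82)),(129.3,[.514,.163,.0948],(276,88))):
    y=np.radians(yaw);s=dict(position=p,tcp_rot=[[np.cos(y),np.sin(y),0],[np.sin(y),-np.cos(y),0],[0,0,-1]])
    w=atz('wrist',*l,.03,s)[:2]-c; print(w,np.hypot(*w),np.degrees(np.arctan2(w[1],w[0])))
E
```

```text
[-0.0876565   0.05391213] 0.10290859941494765 148.40688313547736
[-0.08764115  0.05474774] 0.10333578947913297 148.0077708908738
```

Call:
apply_moves(plan="0 0 0 0 0 0.004;0 0 0 0 0 0.004;0 0 0 0 0 0.004;0 0 0 0 0 0;0 0 0 0 0 0")

```text
time_s: 10.33
position: [0.5142, 0.1631, 0.0948]
tcp_rot: [[-0.574, 0.819, 0.002], [0.819, 0.574, -0.0], [-0.001, 0.001, -1.0]]
force: [1.3, 0.5, 4.8]
opening: 0.156
grasp_force: 30.0
```

Call:
apply_moves(plan="0 0 0 0 0 0.004;0 0 0 0 0 0.004;0 0 0 0 0 0.004;0 0 0 0 0 0;0 0 0 0 0 0")

```text
time_s: 10.75
position: [0.5142, 0.1631, 0.0944]
tcp_rot: [[-0.51, 0.86, 0.002], [0.86, 0.51, -0.0], [-0.001, 0.002, -1.0]]
force: [2.1, 0.6, 1.0]
opening: 0.162
grasp_force: 30.0
```

Call:
apply_moves(plan="-0.005 0.009 0.02 0 0 0;0 0 0.02 0 0 0;0 0 0.02 0 0 0;0 0 0 0 0 0;0 0 0 0 0 0")

```text
time_s: 11.17
position: [0.5142, 0.1632, 0.0913]
tcp_rot: [[-0.509, 0.861, 0.001], [0.861, 0.509, -0.0], [-0.001, 0.001, -1.0]]
force: [2.4, -0.0, -2.4]
opening: 0.153
grasp_force: 30.0
```

Call:
apply_moves(plan="0 0 0.02 0 0 0;0 0 0.02 0 0 0;0 0 0.02 0 0 0;0 0 0 0 0 0;0 0 0 0 0 0")

```text
time_s: 11.58
position: [0.5142, 0.1633, 0.0885]
tcp_rot: [[-0.509, 0.861, 0.001], [0.861, 0.509, -0.0], [-0.001, 0.001, -1.0]]
force: [4.7, -1.2, -0.8]
opening: 0.159
grasp_force: 30.0
```

Call:
apply_moves(plan="-0.015 0.014 0.02 0 0 0;0 0 0.02 0 0 0;0 0 0 0 0 0;0 0 0 0 0 0;0 0 0 0 0 0")

```text
time_s: 12.0
position: [0.5143, 0.1632, 0.0865]
tcp_rot: [[-0.509, 0.861, -0.001], [0.861, 0.509, 0.0], [0.0, -0.001, -1.0]]
force: [1.4, 0.3, 2.9]
opening: 0.157
grasp_force: 30.0
```

Call:
apply_moves(plan="0 0 0.015 0 0 0;0 0 0 0 0 0;0 0 0 0 0 0;0 0 0 0 0 0")

```text
time_s: 12.33
position: [0.5143, 0.1632, 0.0865]
tcp_rot: [[-0.509, 0.861, -0.001], [0.861, 0.509, 0.0], [0.0, -0.0, -1.0]]
force: [0.8, 0.8, 6.9]
opening: 0.159
grasp_force: 30.0
```

Call:
apply_moves(plan="0 0 -0.01 0 0 -0.003;0 0 0 0 0 -0.005;0 0 0 0 0 -0.005;0 0 0 0 0 -0.005;0 0 0 0 0 -0.005;0 0 0 0 0 -0.005;0 0 0 0 0 -0.005;0 0 0 0 0 -0.005;0 0 0 0 0 -0.003;0 0 0 0 0 0")

```text
time_s: 13.17
position: [0.5139, 0.1629, 0.0865]
tcp_rot: [[-0.712, 0.702, -0.002], [0.702, 0.712, -0.0], [0.001, -0.001, -1.0]]
force: [0.1, -0.3, 5.0]
opening: 0.159
grasp_force: 30.0
```

```bash
python3 - <<'E'
from h import *
s=bot.read_state(); save('wrist','w3'); print({k:np.round(s[k],4).tolist() for k in s})
E
```

```text
{'time_s': 13.1667, 'joint_positions': [5.7081, 35.3167, 100.9833, -0.0102, 43.7993, -39.6856], 'qvel': [0.0257, 0.0315, -0.0565, -0.0927, -0.0593, 1.0374], 'tau': [0.3671, -37.7604, -9.2769, 0.1344, 0.1894, -0.1431], 'position': [0.5139, 0.1629, 0.0865], 'tcp_rot': [[-0.712, 0.7021, -0.0017], [0.7021, 0.712, -0.0003], [0.001, -0.0014, -1.0]], 'force': [0.1021, -0.3239, 5.0112], 'moment': [-0.0703, -0.2971, -0.081], 'grasp_force': 30.0005, 'opening': 0.1591}
```

View pics/w3.png

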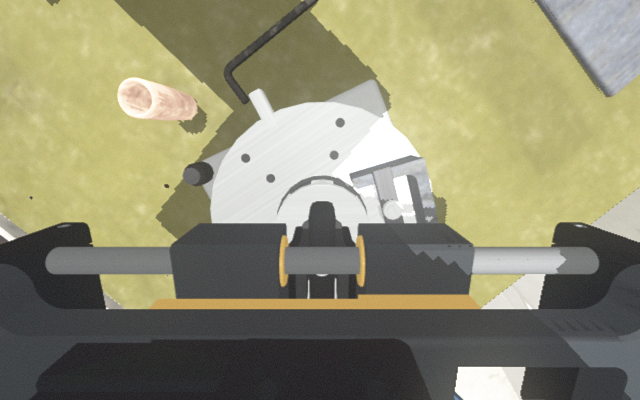

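```bash
python3 - <<'E'
from h import *
c=np.array([.5137,.1624]);s=bot.read_state()
for l,z in(((257,90),.03),((196,172),.03)):
    w=atz('wrist',*l,z,s)[:2]-c; print(np.hypot(*w),np.degrees(np.arctan2(w[1],w[0])))
E
```

```text
0.10576298237472802 161.3892148121178
0.10306155740772865 -154.9867141252347
```

Call:
apply_moves(plan="0 0 0 0 0 -0.005;0 0 0 0 0 -0.005;0 0 0 0 0 -0.005;0 0 0 0 0 -0.005;0 0 0 0 0 -0.005;0 0 0 0 0 -0.005;0 0 0 0 0 -0.005;0 0 0 0 0 -0.005;0 0 0 0 0 0;0 0 0 0 0 0")

```text
time_s: 14.05
position: [0.5136, 0.1625, 0.0865]
tcp_rot: [[-0.864, 0.503, -0.002], [0.503, 0.864, -0.001], [0.002, -0.002, -1.0]]
force: [0.1, -1.7, 5.9]
opening: 0.158
grasp_force: 30.0
```

Call:
apply_moves(plan="0 0 0 0 0 -0.005;0 0 0 0 0 -0.005;0 0 0 0 0 -0.005;0 0 0 0 0 -0.005;0 0 0 0 0 -0.005;0 0 0 0 0 -0.005;0 0 0 0 0 -0.005;0 0 0 0 0 -0.003;0 0 0 0 0 0;0 0 0 0 0 0")

```text
time_s: 14.88
position: [0.5134, 0.162, 0.0865]
tcp_rot: [[-0.959, 0.284, -0.003], [0.284, 0.959, -0.002], [0.002, -0.003, -1.0]]
force: [-0.6, -3.5, 6.2]
opening: 0.16
grasp_force: 30.0
```

```bash
cat > r.py <<'E'
from h import *
s=bot.read_state(); R=np.array(s['tcp_rot']); print(np.degrees(np.arctan2(R[1,0],R[0,0])),s['position'],s['force'],s['moment'],s['joint_positions'][5],s['tau'][5])
E
python3 r.py
```

```text
163.48831309808364 [0.51336546 0.16201263 0.08649934] [-0.60692225 -3.5467887   6.16730079] [-0.51698237 -0.12394459 -0.00158791] -67.73530196931657 -0.04838217166252434
```

Call:
apply_moves(plan="-0.006 -0.018 0 0 0 -0.003;0 0 0 0 0 -0.003;0 0 0 0 0 -0.003;0 0 0 0 0 -0.003;0 0 0 0 0 0;0 0 0 0 0 0")

```text
time_s: 15.38
position: [0.5133, 0.1617, 0.0865]
tcp_rot: [[-0.977, 0.212, -0.003], [0.212, 0.977, -0.001], [0.003, -0.001, -1.0]]
force: [-0.8, -1.3, 6.8]
opening: 0.158
grasp_force: 30.0
```

```bash
python3 r.py
```

```text
167.7792447734315 [0.5133101  0.16174175 0.08648945] [-0.82177536 -1.34783169  6.84780276] [-0.15674269 -0.07716897  0.03435216] -72.15719081613838 -0.04567114287056029
```

Call:
apply_moves(plan="0 0 0 0 0 -0.002;0 0 0 0 0 -0.002;0 0 0 0 0 0;0 0 0 0 0 0")

```text
time_s: 15.72
position: [0.5133, 0.1617, 0.0865]
tcp_rot: [[-0.982, 0.187, -0.003], [0.187, 0.982, -0.001], [0.003, -0.001, -1.0]]
force: [-0.5, -2.0, 6.7]
opening: 0.16
grasp_force: 30.0
```

```bash
python3 r.py
```

```text
169.21315074697512 [0.51331075 0.16167139 0.08649346] [-0.47299196 -2.03916989  6.73895487] [-0.17551248 -0.14168151 -0.04942951] -73.59254552325623 -0.06966642569750547
```

Call:
apply_moves(plan="0 0 0 0 0 -0.002;0 0 0 0 0 -0.002;0 0 0 0 0 0;0 0 0 0 0 0")

```text
time_s: 16.05
position: [0.5133, 0.1616, 0.0865]
tcp_rot: [[-0.987, 0.163, -0.003], [0.163, 0.987, -0.001], [0.003, -0.001, -1.0]]
force: [-0.0, -1.0, 6.0]
opening: 0.162
grasp_force: 30.0
```

```bash
python3 r.py
```

```text
170.63932180930578 [0.51329502 0.16164526 0.08650047] [-0.02052558 -1.03548535  6.01615954] [-0.19770465 -0.11465805 -0.13161108] -75.0210684100883 -0.12487092521041632
```

Call:
apply_moves(plan="0 0 0 0 0 -0.002;0 0 0 0 0 -0.002;0 0 0 0 0 0;0 0 0 0 0 0")

```text
time_s: 16.38
position: [0.5133, 0.1616, 0.0865]
tcp_rot: [[-0.99, 0.139, -0.003], [0.139, 0.99, -0.001], [0.003, -0.001, -1.0]]
force: [-0.8, -1.8, 6.0]
opening: 0.162
grasp_force: 30.0
```

```bash
sed -i "s/^s=/import sys\ns=/" r.py; echo "
if len(sys.argv)>1: save('wrist',sys.argv[1])" >> r.py; python3 r.py w4
```

```text
172.02740301571473 [0.51327529 0.1616147  0.08649515] [-0.81498598 -1.79842819  5.99258611] [-0.24290014 -0.10008927 -0.32022436] -76.42615255650608 -0.3199131600558758
```

View pics/w4.png

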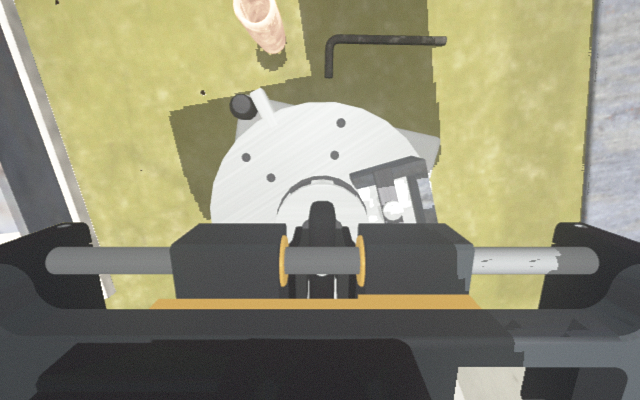

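Call:
apply_moves(plan="0 0 0 0 0 -0.001;0 0 0 0 0 0;0 0 0 0 0 0;0 0 0 0 0 0;0 0 0 0 0 0;0 0 -0.01 0 0 0.002;0 0 -0.01 0 0 0.002;0 0 0 0 0 0;0 0 0 0 0 0")

```text
time_s: 17.18
position: [0.5133, 0.1617, 0.0866]
tcp_rot: [[-0.988, 0.156, -0.003], [0.156, 0.988, -0.001], [0.003, -0.001, -1.0]]
force: [-0.8, -3.0, -1.6]
opening: 0.158
grasp_force: 30.0
```

```bash
python3 r.py
```

```text
171.01993803364286 [0.51333036 0.16165544 0.08661761] [-0.84339724 -2.99698273 -1.62927962] [-0.40142081 -0.10313684 -0.06220536] -75.3905820925826 -0.07298719603568316
```

Call:
apply_moves(plan="0 -0.015 0.009 0 0 0;0 0 0 0 0 0;0 0 0 0 0 0")

```text
time_s: 17.43
position: [0.5133, 0.1616, 0.0866]
tcp_rot: [[-0.988, 0.157, -0.003], [0.157, 0.988, 0.0], [0.003, -0.0, -1.0]]
force: [-2.8, -0.9, 0.5]
opening: 0.158
grasp_force: 30.0
```

Call:
apply_moves(plan="0 0 0 0 0 0;0 0 0 0 0 0;0 0 0 0 0 0;0 0 0 0 0 0;0 0 0 0 0 0;0 0 0 0 0 0;0 0 0 0 0 0;0 0 0 0 0 0;0 0 0 0 0 0;0 0 0 0 0 0", gripper=0.6)

```text
time_s: 18.27
position: [0.5147, 0.1613, 0.0868]
tcp_rot: [[-0.988, 0.157, 0.0], [0.157, 0.988, 0.0], [-0.0, 0.0, -1.0]]
force: [-0.1, 0.1, 0.6]
opening: 0.774
grasp_force: 0.0
```

Call:
apply_moves(plan="0 0 -0.1 0 0 0;0 0 -0.2 0 0 0;0 0 -0.3 0 0 0;0 0 -0.4 0 0 0;0 0 -0.4 0 0 0;0 0 -0.4 0 0 0;0 0 -0.4 0 0 0;0 0 -0.2 0 0 0;0 0 0 0 0 0;0 0 0 0 0 0")

```text
time_s: 19.1
position: [0.5147, 0.1613, 0.2074]
tcp_rot: [[-0.988, 0.157, 0.001], [0.157, 0.988, 0.0], [-0.001, 0.0, -1.0]]
force: [-0.5, -0.3, 0.1]
opening: 0.803
grasp_force: 0.0
```

```bash
python3 r.py w5
```

```text
170.99274041913927 [0.51472747 0.16134771 0.20741578] [-0.50487092 -0.27050675  0.1255976 ] [ 0.10894624 -0.0953083  -0.01195663] -75.46265639388436 -0.00018985676433658227
```

View pics/w5.png

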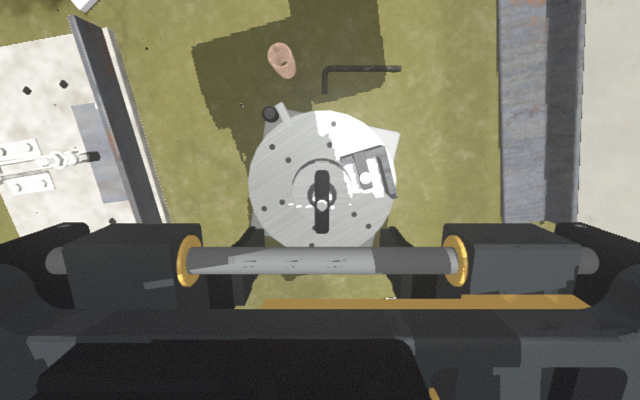

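```bash
python3 -c "
from rig import bot
print(bot.hand_in())"
```

```text
the job is handed in; nothing more can be done
None
```

I handed the job in with the knob fully home (about 14 mm down), the plate turned until its lug touched the buffer, and the gripper open and lifted clear; the hand-in gave no verdict.

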